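Find the grinding jar that still has its ball, and clamp it in the mill

TASK

One of the three closed grinding jars in the drying rack still has its steel ball loose inside: pick them up and shake or rock them to find out which. Lay that jar in the cradle of the mixer mill and swing the clamp arm fully down onto it. The two empty jars stay, or go back, seated level in the rack; set jars down without dropping them, and do not disturb the other things on the bench.

Things in the scene. Friction and masses are not known exactly. Their poses are not given: they have to be found in the camera images.
- jar_1: one of three look-alike closed jars, lying level: steel-grey metal cylinder 54 mm in diameter, 120 mm long, one end a screw cap with dark ribs (tight, stays on). Origin at its middle, on its axis; x along the axis. One of the three, not to be told from outside, holds a loose steel ball, 40 mm, 260 g, that rolls end to end when the jar is rocked and knocks when it is shaken
- jar_2: as jar_1. Each jar is hollow: cavity 44 mm across and 104 mm long, walls 5 mm. Grip it from above across its middle, on the axis
- jar_3: as jar_1. Empty, the jars weigh 0.24 to 0.56 kg each; they can differ by more than the ball weighs, so weight does not tell which one holds it
- rack: low white plastic drying rack, fixed to the bench: base 110 mm along its x, 330 mm along its y, 8 mm thick; origin at the centre of its underside, z up. Three places at y = -110, 0 and 110 mm, each two V-saddles 10 mm wide (x = -35 and 35 mm). A jar lies in a place along the rack's x, its axis 50 mm above the bench, within 25 mm of the middle; between the saddles its sides are free for fingers
- mill: white and blue single-jar mixer mill, fixed, switched off. Origin on the bench under the middle of the jar cradle, z up. The housing, 220 mm wide along the mill's x and 120 mm high, lies 75 to 335 mm from the origin towards the mill's -y. In front of it the aluminium cradle plate, 84 mm along x and 148 mm along y, top 39 mm above the bench. The clamp arm is 24 mm wide
- cradle (a point): middle of a jar lying in the cradle, 75 mm above the bench; axes as the mill's. The jar lies along the mill's y (either way round) in two V-saddles 12 mm wide at y = -38 and 38 mm that centre it, between black end stops at y = -68 and 68 mm that reach 65 mm above the bench (8 mm free at each end). The black pad hangs under the clamp arm 100 mm from its hinge
- clamp (a joint): angle of the clamp arm (rad): 0 fully down, level, pointing from its hinge over the jar to the mill's +y; 1.57 upright; starts at 1.8 to 2.05, leaning back over the housing; 2.2 at most. Hinge pin along the mill's x, 100 mm from the mill's origin towards its -y, 135 mm above the bench. The stiff hinge holds the arm at any angle
- clamp_handle (a point): centre of the red grip at the arm's free end: round bar along the mill's x, 23 mm diameter, 30 mm long, 190 mm from the hinge pin. Pinch it by its two ends (fingers closing along the mill's x; it pivots between them) or push it over and down. Takes about 3 N, and 5 N over the last 11 mm, where a sprung pad under the arm presses on the jar
- seedling: bystander: seedling in a red-brown pot 92 mm wide, 150 mm tall in all; origin at the centre of its underside
- tube_box: bystander: pale-yellow box of tubes, 84 x 124 x 49 mm; origin at the centre of its underside
- wash_bottle: bystander: white wash bottle with blue cap and bent spout, 74 mm wide, 180 mm tall; origin at the centre of its underside
- tape: bystander: roll of orange tape lying flat, 90 mm wide, 19 mm high; origin at the centre of its underside
Things that resemble listed ones, but are neither listed nor needed, are in the scene too. What is shaped like the jar_2 but green or turquoise is not meant.

How it is judged:
On the way:
1. the jar with the ball lies in the mill's cradle, the clamp arm still open (distance between ball and cradle below 0.065 m and value of joint clamp above 0.4 rad and ((distance between jar_1 and cradle below 0.011 m and angle between the x axis of jar_1 and the y axis of mill, either way round below 0.1 rad and angle between jar_1's own x axis and vertical between 1.45 and 1.69 rad and linear speed of jar_1 below 0.03 m/s) or (distance between jar_2 and cradle below 0.011 m and angle between the x axis of jar_2 and the y axis of mill, either way round below 0.1 rad and angle between jar_2's own x axis and vertical between 1.45 and 1.69 rad and linear speed of jar_2 below 0.03 m/s) or (distance between jar_3 and cradle below 0.011 m and angle between the x axis of jar_3 and the y axis of mill, either way round below 0.1 rad and angle between jar_3's own x axis and vertical between 1.45 and 1.69 rad and linear speed of jar_3 below 0.03 m/s))), for 0.2 s.
At the end, for the whole second after the job is handed in: The jar with the ball lies still and level in the mill's cradle (its middle within 11 mm of the seated place), the clamp arm is fully down (under 0.05 rad), and both empty jars lie still and level, seated in places of the drying rack (within 25 mm of the middle lengthways) (distance between ball and cradle below 0.065 m and value of joint clamp below 0.05 rad and ((distance between jar_1 and cradle below 0.011 m and angle between the x axis of jar_1 and the y axis of mill, either way round below 0.1 rad and angle between jar_1's own x axis and vertical between 1.45 and 1.69 rad and linear speed of jar_1 below 0.03 m/s and (x of jar_2 in the frame of rack between -0.025 and 0.025 m and z of jar_2 in the frame of rack between 0.046 and 0.054 m and angle between the x axis of jar_2 and the x axis of rack, either way round below 0.12 rad and y of jar_2 in the frame of rack between -0.125 and 0.125 m and angle between jar_2's own x axis and vertical between 1.45 and 1.69 rad and linear speed of jar_2 below 0.03 m/s) and (x of jar_3 in the frame of rack between -0.025 and 0.025 m and z of jar_3 in the frame of rack between 0.046 and 0.054 m and angle between the x axis of jar_3 and the x axis of rack, either way round below 0.12 rad and y of jar_3 in the frame of rack between -0.125 and 0.125 m and angle between jar_3's own x axis and vertical between 1.45 and 1.69 rad and linear speed of jar_3 below 0.03 m/s)) or (distance between jar_2 and cradle below 0.011 m and angle between the x axis of jar_2 and the y axis of mill, either way round below 0.1 rad and angle between jar_2's own x axis and vertical between 1.45 and 1.69 rad and linear speed of jar_2 below 0.03 m/s and (x of jar_1 in the frame of rack between -0.025 and 0.025 m and z of jar_1 in the frame of rack between 0.046 and 0.054 m and angle between the x axis of jar_1 and the x axis of rack, either way round below 0.12 rad and y of jar_1 in the frame of rack between -0.125 and 0.125 m and angle between jar_1's own x axis and vertical between 1.45 and 1.69 rad and linear speed of jar_1 below 0.03 m/s) and (x of jar_3 in the frame of rack between -0.025 and 0.025 m and z of jar_3 in the frame of rack between 0.046 and 0.054 m and angle between the x axis of jar_3 and the x axis of rack, either way round below 0.12 rad and y of jar_3 in the frame of rack between -0.125 and 0.125 m and angle between jar_3's own x axis and vertical between 1.45 and 1.69 rad and linear speed of jar_3 below 0.03 m/s)) or (distance between jar_3 and cradle below 0.011 m and angle between the x axis of jar_3 and the y axis of mill, either way round below 0.1 rad and angle between jar_3's own x axis and vertical between 1.45 and 1.69 rad and linear speed of jar_3 below 0.03 m/s and (x of jar_1 in the frame of rack between -0.025 and 0.025 m and z of jar_1 in the frame of rack between 0.046 and 0.054 m and angle between the x axis of jar_1 and the x axis of rack, either way round below 0.12 rad and y of jar_1 in the frame of rack between -0.125 and 0.125 m and angle between jar_1's own x axis and vertical between 1.45 and 1.69 rad and linear speed of jar_1 below 0.03 m/s) and (x of jar_2 in the frame of rack between -0.025 and 0.025 m and z of jar_2 in the frame of rack between 0.046 and 0.054 m and angle between the x axis of jar_2 and the x axis of rack, either way round below 0.12 rad and y of jar_2 in the frame of rack between -0.125 and 0.125 m and angle between jar_2's own x axis and vertical between 1.45 and 1.69 rad and linear speed of jar_2 below 0.03 m/s)))); the robot touches nothing.
It fails at once if the potted seedling is knocked over or moved more than 30 mm (distance of seedling from where it was at the start of the episode above 0.03 m or angle between seedling's own z axis and vertical above 0.5 rad).
It fails at once if the box of tubes is knocked over or moved more than 30 mm (distance of tube_box from where it was at the start of the episode above 0.03 m or angle between tube_box's own z axis and vertical above 0.5 rad).
It fails at once if the wash bottle is knocked over or moved more than 30 mm (distance of wash_bottle from where it was at the start of the episode above 0.03 m or angle between wash_bottle's own z axis and vertical above 0.5 rad).
It fails at once if the roll of tape is knocked over or moved more than 30 mm (distance of tape from where it was at the start of the episode above 0.03 m or angle between tape's own z axis and vertical above 0.5 rad).
It fails at once if a jar is dropped or thrown: it moves faster than 0.6 m/s with no finger touching it ((linear speed of jar_1 above 0.6 m/s and contact force between jar_1 and the fingers below 0.1 N) or (linear speed of jar_2 above 0.6 m/s and contact force between jar_2 and the fingers below 0.1 N) or (linear speed of jar_3 above 0.6 m/s and contact force between jar_3 and the fingers below 0.1 N)).
It also fails if it takes over 72 s, if anything falls off the work surface, if the arm or the gripper's body presses on something with over 40 N, if the wrist force passes 120 N, or if a joint passes its speed limit or range.

ROBOT

A 7-joint arm with a two-finger parallel gripper is mounted at the origin on the work surface. World frame = base frame: x ahead of the robot, y to its left, z up, the work surface at z = 0. Lengths are in m, angles in rad, forces in N, time in s.
With the tool pointing down it reaches from about 0.425 to 0.925 m from the base axis. Payload 6.8 kg.
Tool frame: the origin (TCP) lies where the fingers leave the gripper's body, on its centre line; the fingertips stand 73 mm ahead of it and the grasp point (between the pads) lies 54 mm ahead of it; z points along the fingers, y is the direction in which the jaws open and shut (so a half turn about z gives the same grasp; the last joint's range is limited). The gripper opens to 85 mm and grips with 20 to 120 N. Pads are 22 mm wide; open, the fingers measure 114 mm over their backs; the gripper's body (76 mm by 85 mm) begins 54 mm behind the grasp point. The pads swing forward as they close: fully open they stand 13 mm farther back than shut.
Start: joints at [1.026, 0.477, 0.022, 1.555, -0.011, 1.109, -0.083], TCP at [0.286, -0.612, 0.304] pointing down, gripper open.
Joint ranges: [-2.96, 2.96], [-0.34, 2.1], [-1.41, 1.46], [0.24, 2.44], [-1.37, 4.51], [0.17, 1.92], [-2.96, 2.96]. Speed limits (rad/s): [2.39, 2.39, 3.14, 3.14, 3.14, 3.14, 3.14].

INTERFACE

Orientations are given as a rotation vector (axis times angle).
In Python, from bench import r gives the robot as it stands.
- The arm moves only by the shell command python3 -m handwheel 'ROWS' [FORCE]. ROWS is JSON, a list that holds one entry, the list of rows, each a list of 7 numbers: the shift along the world's x, y, z in m, then the turn, a rotation vector about the world's x, y, z in rad, then the finger opening in m, from 0 to 0.0854. A call has 1 to 10 rows; each row shifts and turns the commanded pose from where the row before left it; what a row does not reach is not made up. A row lasts 1/12 s, in which the tool goes at most 41.7 mm and 7.16 degrees, less where a joint would pass 70% of its speed; a pose out of reach is approached as far as the arm can. A call is refused whole if a number of a shift passes 0.0417 or a number of a turn 0.125, either way. A call with a gripper value outside its range is refused whole. The fingers move at their own pace and stop on an object; FORCE is the grip in N (left out, the last holds). Time passes only in rows, so rows that do not move let the fingers close. It gives the time, the measured TCP pose, the force and the opening at its end, in the units of the state.
- r.get_obs(): the state, without advancing time (a new reading comes with each control period).
- r.grab_frame(name): name is "side" or "top"; returns (picture, depth): 400x640x3 uint8, red, green, blue; 400x640 float32, m along the optical axis (not along the pixel's ray), 0 where there is no reading.
- r.get_calibration(name): a dict with "vertical_fov" (degrees; the focal length in pixels is half the picture's height over the tangent of half this angle, whatever the lens; pixels are square), "cx", "cy" (the principal point, pixels), "R" (3x3) and "t" (3): a world point X has camera coordinates R X + t. Camera axes: x right, y down, z forward; pixel columns grow to the right and rows downward; lengths in m; the calibration is good to about 2 mm. A picture is of the moment at which its call begins. get_calibration takes no time and is no camera call.
- r.hand_in(): hands the job in, once; it reports no verdict.
Trained networks look in the newest picture that a camera, given by its name, has taken for a name from the list of things; names that differ only in an ending like _2 or _b are one class to them, and where a whole thing is asked for, a point or a joint stands for the part that bears it (a point fixed in the world has none). Each returns a list of dicts, best first, with "p" (0 to 1); they miss things now and then, are a little off and sometimes report something else, mostly with a low value. They report only what shows in the picture. A call takes as long as a camera call. They do not tell look-alikes from the thing itself.
- r.masks_of(label, camera): "pixels" (400x640 bool, what is visible of it) and "at" ([column, row] in pixels, amid what is visible of it).
The state is a dict: "clock": time; "joints": joint angles; "qvel": joint speeds; "tau": joint torques, N m; "tcp_pos": TCP position; "orientation": TCP orientation; "contact_force": force on the tool from outside, world axes, zero at the start; "moment": the same for the moment, N m; "grip_width": finger opening in m.
Only numpy, scipy, OpenCV 4.12 (cv2) and the standard library are available. Lean on these libraries where they do the work, as an engineer would, in place of code of your own. Each camera call takes 0.05 s, during which the arm holds its last target.

## Working session

There is one attempt and no reset: what is moved stays moved. The work goes in short steps, Python scripts to look and compute and a shell command to move; the robot and the scene stay as the last step left them, time stands still between calls to the robot, and variables do not carry over. Pictures are saved under pics/ and viewed, and the job is handed in when it is done.

```bash
ls; mkdir -p pics; python3 - <<'E'
from bench import r
import cv2
print(r.get_obs())
for n in ("top","side"):
    p,d=r.grab_frame(n); cv2.imwrite(f"pics/{n}0.png",p[:,:,::-1]); print(r.get_calibration(n))
E
```

```text
pics
{'clock': 0.0, 'joints': array([ 1.02593087,  0.47776776,  0.02232094,  1.5564334 , -0.01146862,
        1.10929421, -0.08309937]), 'qvel': array([-4.55580116e-04, -6.59917358e-04, -4.71193297e-05,  1.24935848e-03,
       -1.46324419e-03,  2.13755626e-03, -1.31938476e-03]), 'tau': array([-9.80724035e-04, -5.96456945e+01,  1.60768602e+00, -2.81200325e+01,
        1.24619779e-02,  9.22837498e-03, -5.65417895e-05]), 'tcp_pos': array([ 0.28534125, -0.61122562,  0.30295455]), 'orientation': array([-3.06530526e+00, -6.80343757e-01,  8.31512161e-04]), 'contact_force': array([ 0.06625291,  0.220801  , -0.02045532]), 'moment': array([ 0.01002539, -0.03424334,  0.00243658]), 'grip_width': 0.08549428054720766}
{'vertical_fov': 48.29437279411043, 'cx': 318.99497552065856, 'cy': 200.9008275508822, 'R': array([[-0.01362859, -0.99990454,  0.00227503],
       [-0.9821124 ,  0.01295869, -0.18784916],
       [ 0.18780174, -0.00479446, -0.98219525]]), 't': array([0.07519277, 0.59404541, 1.13299689])}
{'vertical_fov': 53.75542127289905, 'cx': 316.99528377584204, 'cy': 195.3274455954038, 'R': array([[-0.9337302 , -0.35796892, -0.0024834 ],
       [-0.2483391 ,  0.65273585, -0.71572593],
       [ 0.25782864, -0.66767819, -0.69837685]]), 't': array([0.54665524, 0.19580413, 0.87349629])}
```

View pics/top0.png

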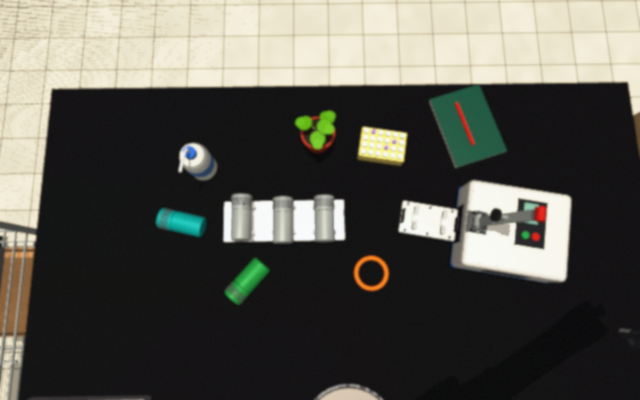

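View pics/side0.png

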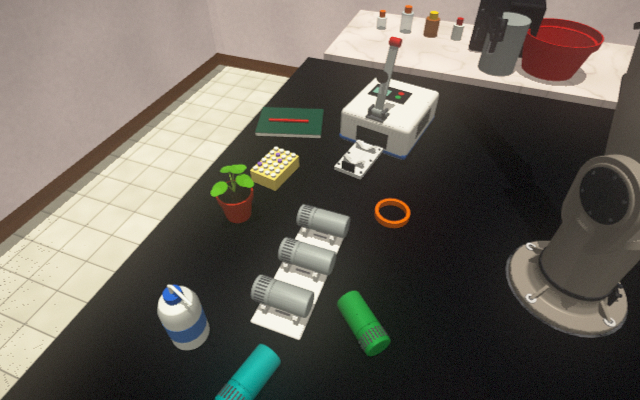

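The top view shows the rack at (285,220) with three jars at columns 242, 283 and 324, caps toward the top. The mill is on the right, with its cradle at (428,220) and the clamp arm leaning over the housing, red grip at (541,213). The green and turquoise decoys are left and below.

```bash
cat > h.py <<'E'
from bench import r
import numpy as np, cv2
from scipy.spatial.transform import Rotation as Rn
def cloud(n,d):
    c=r.get_calibration(n); f=200/np.tan(np.radians(c["vertical_fov"])/2)
    v,u=np.mgrid[0:400,0:640]
    P=np.stack([(u-c["cx"])/f*d,(v-c["cy"])/f*d,d],-1)
    W=(P-c["t"])@c["R"]
    W[d<=0]=np.nan
    return W
def proj(n,X):
    c=r.get_calibration(n); f=200/np.tan(np.radians(c["vertical_fov"])/2)
    p=np.asarray(X)@c["R"].T+c["t"]
    return p[...,:2]/p[...,2:]*f+[c["cx"],c["cy"]]
E
python3 - <<'E'
from h import *
out={}
for n in ("top","side"):
    p,d=r.grab_frame(n); W=cloud(n,d); np.savez(f"w_{n}.npz",W=W,p=p)
    for l in ("jar_1","rack","mill","clamp_handle","cradle","tape","tube_box"):
        for k,m in enumerate(r.masks_of(l,n)):
            if m["p"]<.3: continue
            q=W[m["pixels"]]; q=q[~np.isnan(q[:,0])]
            np.save(f"m_{n}_{l}_{k}.npy",m["pixels"])
            print(n,l,k,round(m["p"],2),np.round(m["at"]),len(q),np.round(np.median(q,0),3),np.round(np.percentile(q,2,axis=0),3),np.round(np.percentile(q,98,axis=0),3))
E
```

```text
top jar_1 0 0.97 [321. 217.] 942 [0.547 0.057 0.074] [0.49  0.031 0.037] [0.606 0.083 0.081]
top jar_1 1 0.87 [239. 216.] 915 [0.551 0.272 0.074] [0.496 0.25  0.054] [0.61  0.3   0.081]
top jar_1 2 0.75 [181. 225.] 947 [0.545 0.437 0.05 ] [0.515 0.382 0.004] [0.58  0.5   0.058]
top jar_1 3 0.69 [281. 220.] 966 [0.543 0.164 0.074] [0.487 0.14  0.046] [0.603 0.192 0.081]
top jar_1 4 0.58 [246. 279.] 989 [0.39  0.259 0.051] [0.34  0.212 0.001] [0.442 0.306 0.059]
top rack 0 0.67 [295. 221.] 2056 [0.551 0.136 0.009] [0.5   0.007 0.005] [0.604 0.327 0.031]
top mill 0 0.59 [502. 227.] 11771 [ 0.509 -0.375  0.121] [ 0.391 -0.544  0.036] [ 0.615 -0.171  0.295]
top clamp_handle 0 0.83 [508. 218.] 897 [ 0.518 -0.354  0.251] [ 0.501 -0.39   0.126] [ 0.543 -0.313  0.327]
top cradle 0 0.89 [502. 228.] 12040 [ 0.51  -0.375  0.121] [ 0.391 -0.548  0.006] [ 0.617 -0.167  0.294]
top tape 0 0.77 [382. 264.] 243 [ 0.417 -0.083  0.02 ] [ 0.365 -0.11   0.006] [ 0.449 -0.027  0.025]
top tape 1 0.4 [510. 216.] 901 [ 0.517 -0.355  0.254] [ 0.5   -0.39   0.141] [ 0.536 -0.313  0.327]
top tube_box 0 0.88 [383
[... 676 characters left out ...]
283.] 2720 [0.55  0.211 0.007] [0.499 0.062 0.004] [0.604 0.329 0.034]
side mill 0 0.63 [386. 116.] 7040 [ 0.511 -0.319  0.113] [ 0.386 -0.529  0.019] [ 0.621 -0.153  0.292]
side clamp_handle 0 0.85 [386.  73.] 836 [ 0.518 -0.345  0.239] [ 0.501 -0.639  0.078] [ 0.575 -0.311  0.321]
side cradle 0 0.77 [384. 116.] 7007 [ 0.511 -0.319  0.114] [ 0.388 -0.526  0.024] [ 0.621 -0.153  0.296]
side tape 0 0.87 [393. 208.] 509 [ 0.404 -0.061  0.015] [ 0.365 -0.106 -0.001] [ 0.448 -0.023  0.019]
side tape 1 0.65 [384. 118.] 7060 [ 0.511 -0.319  0.113] [ 0.388 -0.528  0.019] [ 0.62  -0.153  0.298]
side tube_box 0 0.73 [276. 170.] 1365 [ 0.748 -0.09   0.04 ] [ 0.709 -0.164  0.001] [ 0.802 -0.044  0.049]
```

```bash
python3 - <<'E'
from h import *
for n in ("top","side"):
    W=np.load(f"w_{n}.npz")["W"]
    ok=~np.isnan(W[...,0])
    tab=W[ok&(abs(W[...,2])<.012)&(W[...,0]>.3)&(W[...,0]<.5)]; print(n,"table z",np.median(tab[:,2]))
    def rect(q,nm):
        a=cv2.minAreaRect(q[:,:2].astype(np.float32)*1000); print(n,nm,len(q),np.round(a[0],1),np.round(a[1],1),round(a[2],2))
    m=np.load(f"m_{n}_mill_0.npy")|np.load(f"m_{n}_cradle_0.npy"); m=cv2.erode(m.astype(np.uint8),np.ones((3,3)))>0
    q=W[ok&m]
    rect(q[(q[:,2]>.11)&(q[:,2]<.13)],"housing")
    x=q[(q[:,2]>.032)&(q[:,2]<.05)&(q[:,1]>-.30)]; rect(x,"plate")
    x=q[(q[:,2]>.032)&(q[:,2]<.08)&(q[:,1]>-.30)]; rect(x,"plate+")
    # stops
    x=q[(q[:,2]>.057)&(q[:,2]<.075)&(q[:,1]>-.30)];
    for s in x[::max(1,len(x)//14)]: print("  stop",np.round(s,3))
    m=np.load(f"m_{n}_rack_0.npy"); q=W[ok&m]; rect(q[(q[:,2]>0.002)&(q[:,2]<.016)],"rack")
    for k in range(5):
        m=np.load(f"m_{n}_jar_1_{k}.npy"); q=W[ok&m]; q=q[q[:,2]>.062]
        if len(q)<200: continue
        # axis fit: PCA in xy
        c=q[:,:2].mean(0); u,s,v=np.linalg.svd(q[:,:2]-c,full_matrices=False); a=v[0]*np.sign(v[0][0])
        t=(q[:,:2]-c)@a; mid=(np.percentile(t,1)+np.percentile(t,99))/2
        top=q[q[:,2]>np.percentile(q[:,2],80)]
        print(n,"jar",k,"mid",np.round(c+a*mid,4),"ang deg",round(np.degrees(np.arctan2(a[1],a[0])),2),"len",round(np.ptp(t),3),"ridge",np.round(np.median(top,0),4))
    # arm handle
    m=np.load(f"m_{n}_clamp_handle_0.npy"); q=W[ok&m]; P=np.load(f"w_{n}.npz")["p"][ok&m].astype(int)
    red=q[(P[:,0]>120)&(P[:,1]<60)]; print(n,"red",len(red),np.round(np.median(red,0),3),np.round(red.min(0),3),np.round(red.max(0),3))
E
```

```text
top table z 0.0014745589517098094
top housing 7755 [ 505.1 -423.2] [258.2 218.8] 79.91
top plate 1485 [ 508.7 -226.7] [167.9 149.6] 78.43
top plate+ 1919 [ 508.1 -228.7] [172.1 150. ] 78.43
  stop [ 0.58  -0.188  0.058]
  stop [ 0.572 -0.187  0.061]
  stop [ 0.563 -0.156  0.068]
  stop [ 0.558 -0.269  0.058]
  stop [ 0.548 -0.296  0.064]
  stop [ 0.54  -0.297  0.065]
  stop [ 0.53 -0.29  0.06]
  stop [ 0.524 -0.29   0.068]
  stop [ 0.519 -0.29   0.067]
  stop [ 0.512 -0.252  0.06 ]
  stop [ 0.507 -0.292  0.058]
  stop [ 0.483 -0.285  0.058]
  stop [ 0.465 -0.286  0.06 ]
  stop [ 0.441 -0.282  0.058]
  stop [ 0.42  -0.287  0.07 ]
top rack 1989 [552.6 166. ] [111.3 327.5] 1.13
top jar 0 mid [0.5492 0.0568] ang deg 0.1 len 0.121 ridge [0.5501 0.0557 0.0793]
top jar 1 mid [0.5542 0.2741] ang deg 0.67 len 0.119 ridge [0.5561 0.2757 0.0793]
top jar 3 mid [0.5462 0.1653] ang deg 0.29 len 0.12 ridge [0.5443 0.1665 0.0791]
top red 138 [ 0.512 -0.383  0.325] [ 0.497 -0.394  0.316] [ 0.527 -0.373  0.33 ]
side table z -0.0013909189746740796
side housing 2692 [ 503.8 -418.1] [252.9 212.3] 79.05
s
[... 229 characters left out ...]
 [ 0.485 -0.288  0.074]
  stop [ 0.468 -0.289  0.074]
  stop [ 0.561 -0.265  0.059]
  stop [ 0.555 -0.263  0.059]
  stop [ 0.472 -0.288  0.06 ]
  stop [ 0.448 -0.279  0.069]
  stop [ 0.428 -0.281  0.069]
  stop [ 0.443 -0.279  0.059]
  stop [ 0.52  -0.185  0.06 ]
  stop [ 0.559 -0.153  0.063]
  stop [ 0.544 -0.149  0.061]
side rack 2460 [552.9 193.2] [110.2 277.1] 0.29
side jar 0 mid [0.5541 0.2816] ang deg 0.47 len 0.119 ridge [0.5567 0.2765 0.0759]
side jar 1 mid [0.5481 0.0643] ang deg 0.71 len 0.119 ridge [0.5503 0.0571 0.076 ]
side jar 4 mid [0.5453 0.1727] ang deg 0.85 len 0.119 ridge [0.5471 0.1667 0.076 ]
side red 6 [ 0.509 -0.375  0.316] [ 0.499 -0.386  0.311] [ 0.515 -0.371  0.319]
```

```bash
python3 - <<'E'
import cv2,numpy as np
p=cv2.imread("pics/top0.png")[165:295,380:590]; q=cv2.imread("pics/side0.png")[20:190,320:450]
cv2.imwrite("pics/c1.png",cv2.resize(p,None,fx=3.5,fy=3.5,interpolation=cv2.INTER_CUBIC)); cv2.imwrite("pics/c2.png",cv2.resize(q,None,fx=3.5,fy=3.5,interpolation=cv2.INTER_CUBIC))
E
```

```text
(no output)
```

View pics/c1.png

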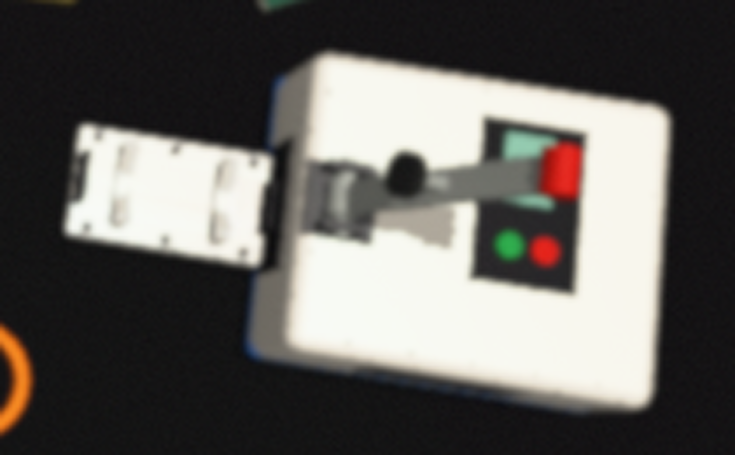

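View pics/c2.png

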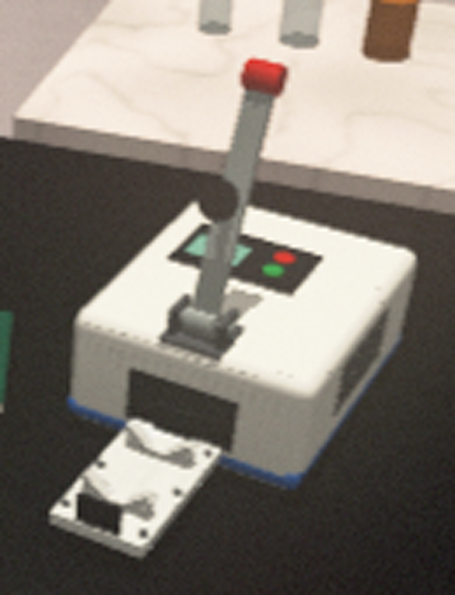

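```bash
python3 - <<'E'
from h import *
for n in ("top","side"):
    W=np.load(f"w_{n}.npz")["W"]; P=np.load(f"w_{n}.npz")["p"].astype(int)
    off=.0014 if n=="top" else -.0014
    o=np.array([.541,-.220]); th=np.radians(-10.3); ex=np.array([np.cos(th),np.sin(th)]); ey=np.array([-ex[1],ex[0]])
    d=W[...,:2]-o; x=d@ex; y=d@ey; z=W[...,2]-off
    m=(abs(x)<.06)&(y>-.072)&(y<.1)&(z>.03)&(z<.046)
    for b in np.arange(-.06,.075,.015):
        s=m&(abs(y-b)<.0075); 
        if s.sum()>5: print(n,"y",round(b,3),"x edges",np.round(np.percentile(x[s],[1,99]),4),"mid",round(np.percentile(x[s],[1,99]).mean(),4),s.sum())
    print(n,"y end",np.round([np.percentile(y[m&(abs(x-b)<.01)],98) for b in (-.03,-.01,.01,.03)],4), "z",np.median(z[m]))
    # housing edges
    m=(abs(x)<.2)&(z>.11)&(z<.13)
    for b in (-.12,-.16,-.2,-.24,-.28,-.3):
        s=m&(abs(y-b)<.01); print("  hous",b,np.round(np.percentile(x[s],[1,99]),4),round(np.percentile(x[s],[1,99]).mean(),4))
    m2=m&(abs(x)<.08); print("  hous y",np.round([[np.percentile(y[m&(abs(x-b)<.01)],q) for q in(1,99)] for b in (-.08,-.05,.05,.08)],4))
    red=(P[...,0]>130)&(P[...,1]<70)&(P[...,2]<70)&(z>.25)&(z<.4)&(abs(x)<.1)
    print("red",red.sum(),[np.round(np.percentile(v[red],[2,50,98]),4) for v in (x,y,z)])
E
```

```text
top y -0.06 x edges [-0.0396  0.0433] mid 0.0018 171
top y -0.045 x edges [-0.0398  0.0434] mid 0.0018 70
top y -0.03 x edges [-0.0395  0.0432] mid 0.0019 173
top y -0.015 x edges [-0.0395  0.0433] mid 0.0019 172
top y 0.0 x edges [-0.0396  0.0426] mid 0.0015 178
top y 0.015 x edges [-0.0393  0.0428] mid 0.0018 174
top y 0.03 x edges [-0.0392  0.0438] mid 0.0023 88
top y 0.045 x edges [-0.0397  0.0438] mid 0.0021 162
top y 0.06 x edges [-0.0395  0.0431] mid 0.0018 130
top y 0.075 x edges [-0.0389  0.0421] mid 0.0016 47
top y end [0.0686 0.0697 0.0694 0.0698] z 0.039107469001313046
  hous -0.12 [-0.1058  0.1074] 0.0008
  hous -0.16 [-0.1054  0.1073] 0.0009
  hous -0.2 [-0.1047  0.1061] 0.0007
  hous -0.24 [-0.1055  0.1074] 0.001
  hous -0.28 [-0.1053  0.1071] 0.0009
  hous -0.3 [-0.1046  0.106 ] 0.0007
  hous y [[-0.3316 -0.081 ]
 [-0.3319 -0.0812]
 [-0.3309  0.6594]
 [-0.3321  0.6431]]
red 142 [array([-0.0128,  0.001 ,  0.0158]), array([-0.1757, -0.1651, -0.1575]), array([0.3165, 0.3235, 0.327 ])]
side y -0.06 x edges [-0.0402  0.0372] mid -0.0015 44
side y -0.045 x edges [-0.0395  0
[... 236 characters left out ...]
de y 0.03 x edges [-0.0398  0.043 ] mid 0.0016 36
side y 0.045 x edges [-0.0394  0.0436] mid 0.0021 71
side y 0.06 x edges [-0.0397  0.0428] mid 0.0015 63
side y 0.075 x edges [-0.0386  0.0423] mid 0.0018 106
side y end [0.0701 0.0724 0.0714 0.0713] z 0.039049264246953534
  hous -0.12 [-0.1054  0.107 ] 0.0008
  hous -0.16 [-0.106   0.1054] -0.0003
  hous -0.2 [-0.105   0.1044] -0.0003
  hous -0.24 [-0.1055  0.1044] -0.0006
  hous -0.28 [-0.1046  0.1074] 0.0014
  hous -0.3 [-0.1061  0.1075] 0.0007
  hous y [[-0.3235 -0.0794]
 [-0.3273 -0.0794]
 [-0.3267  0.6671]
 [-0.2794  0.6606]]
red 57 [array([-0.013 , -0.0021,  0.0126]), array([-0.1701, -0.161 , -0.1556]), array([0.3149, 0.3201, 0.3258])]
```

```bash
python3 -m handwheel '[[[0.0147,0.0371,0,0,0,-0.1065,0.085],[0.0147,0.0371,0,0,0,-0.1065,0.085],[0.0147,0.0371,0,0,0,-0.1065,0.085],[0.0147,0.0371,0,0,0,-0.1065,0.085],[0.0147,0.0371,0,0,0,0,0.085],[0.0147,0.0371,0,0,0,0,0.085],[0.0147,0.0371,0,0,0,0,0.085],[0.0147,0.0371,0,0,0,0,0.085],[0.0147,0.0371,0,0,0,0,0.085],[0.0147,0.0371,0,0,0,0,0.085]]]' 80
```

```text
clock: 1.73
tcp_pos: [0.4329, -0.2388, 0.3043]
orientation: [3.141, 0.017, 0.001]
contact_force: [1.8, -0.1, -0.1]
grip_width: 0.085
```

```bash
python3 -m handwheel '[[[0.0147,0.0371,0,0,0,0,0.085],[0.0147,0.0371,0,0,0,0,0.085],[0.0147,0.0371,-0.01,0,0,0,0.085],[0.0147,0.0371,-0.01,0,0,0,0.085],[0.0147,0.0371,-0.01,0,0,0,0.085],[0.0147,0.0371,-0.01,0,0,0,0.085],[0.0147,0.0371,-0.01,0,0,0,0.085],[0.0147,0.0371,-0.01,0,0,0,0.085],[0,0,-0.03,0,0,0,0.085],[0,0,0,0,0,0,0.085]]]'; python3 - <<'E'
from h import *
o=r.get_obs(); print(np.round(o["tcp_pos"],4),np.round(o["orientation"],4),o["contact_force"],o["moment"])
E
```

```text
clock: 2.57
tcp_pos: [0.5484, 0.0591, 0.2099]
orientation: [-3.141, -0.025, 0.01]
contact_force: [-2.1, -0.1, -1.3]
grip_width: 0.085
[0.5484 0.0591 0.2099] [-3.1411 -0.0254  0.0095] [-2.0912184  -0.06664375 -1.29482918] [-0.04435816  0.12169546 -0.03692556]
```

```bash
python3 -m handwheel '[[[0,0,-0.03,0,0,0,0.085],[0,0,-0.03,0,0,0,0.085],[0,0,-0.02,0,0,0,0.085],[0,0,0,0,0,0,0.085],[0,0,0,0,0,0,0.085]]]'; python3 - <<'E'
from h import *
p,d=r.grab_frame("side"); cv2.imwrite("pics/s1.png",p[:,:,::-1])
o=r.get_obs(); print(np.round(o["tcp_pos"],4),np.round(o["orientation"],4),o["contact_force"],o["moment"])
E
```

```text
clock: 2.98
tcp_pos: [0.55, 0.0552, 0.1341]
orientation: [3.141, 0.015, -0.002]
contact_force: [0.7, 0.3, 2.0]
grip_width: 0.0848
[0.5508 0.0555 0.1352] [3.1413e+00 1.5100e-02 1.7000e-03] [ 0.04796659 -0.21022871 -0.08251916] [ 0.00569017 -0.00770261 -0.00318693]
```

View pics/s1.png

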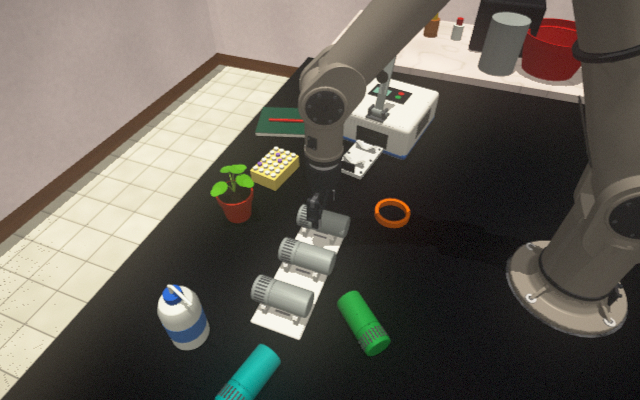

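The gripper straddles the jar nearest the mill at about (323,212), centred across its middle. I'll go down and close.

```bash
python3 -m handwheel '[[[-0.001,0.001,-0.017,0,0,0,0.085],[0,0,-0.016,0,0,0,0.085],[0,0,0,0,0,0,0.085],[0,0,0,0,0,0,0.04],[0,0,0,0,0,0,0.04],[0,0,0,0,0,0,0.04],[0,0,0,0,0,0,0.04],[0,0,0,0,0,0,0.04]]]' 80
```

```text
clock: 3.7
tcp_pos: [0.5505, 0.0553, 0.1033]
orientation: [3.14, 0.014, 0.005]
contact_force: [-1.1, -5.7, 10.6]
grip_width: 0.0526
```

```bash
python3 -m handwheel '[[[0,0,0.01,0,0,0,0.04],[0,0,0.02,0,0,0,0.04],[0,0,0.03,0,0,0,0.04],[0,0,0.03,0,0,0,0.04],[0,0,0.02,0,0,0,0.04],[0,0,0,0,0,0,0.04],[0,0,0,0,0,0,0.04],[0,0,0,0,0,0,0.04]]]'; python3 - <<'E'
from h import *
o=r.get_obs(); print(np.round(o["tcp_pos"],4),np.round(o["orientation"],4),o["contact_force"],o["moment"])
E
python3 -m handwheel '[[[0,0,0,0,0.1,0,0.04],[0,0,0,0,0.1,0,0.04],[0,0,0,0,0.1,0,0.04],[0,0,0,0,0,0,0.04],[0,0,0,0,0,0,0.04],[0,0,0,0,0,0,0.04],[0,0,0,0,0,0,0.04],[0,0,0,0,0,0,0.04]]]'; python3 - <<'E'
from h import *
o=r.get_obs(); print(np.round(o["tcp_pos"],4),np.round(o["orientation"],4),o["contact_force"],o["moment"])
E
```

```text
clock: 4.37
tcp_pos: [0.5485, 0.0571, 0.2105]
orientation: [3.141, 0.017, -0.002]
contact_force: [-0.6, 0.3, -3.0]
grip_width: 0.0523
[0.5485 0.0571 0.2105] [ 3.1414e+00  1.7100e-02 -1.5000e-03] [-0.61822601  0.28050027 -3.04827272] [ 0.02062575  0.04356748 -0.00923423]
clock: 5.03
tcp_pos: [0.5485, 0.0572, 0.211]
orientation: [-3.105, -0.017, 0.468]
contact_force: [0.0, -0.4, -2.3]
grip_width: 0.0521
[0.5485 0.0572 0.211 ] [-3.1052 -0.0173  0.4678] [ 0.04240136 -0.3515152  -2.26229397] [-0.00394381 -0.41088061  0.00996347]
```

```bash
python3 -m handwheel '[[[0,0,0,0,-0.1,0,0.04],[0,0,0,0,-0.1,0,0.04],[0,0,0,0,-0.1,0,0.04],[0,0,0,0,-0.1,0,0.04],[0,0,0,0,-0.1,0,0.04],[0,0,0,0,-0.1,0,0.04],[0,0,0,0,0,0,0.04],[0,0,0,0,0,0,0.04],[0,0,0,0,0,0,0.04],[0,0,0,0,0,0,0.04]]]'; python3 - <<'E'
from h import *
o=r.get_obs(); print(np.round(o["tcp_pos"],4),np.round(o["orientation"],4),o["contact_force"],o["moment"])
E
python3 -m handwheel '[[[0,0,0,0,0.1,0,0.04],[0,0,0,0,0.1,0,0.04],[0,0,0,0,0.1,0,0.04],[0,0,0,0,0,0,0.04],[0,0,0,0,0,0,0.04],[0,0,0,0,0,0,0.04],[0,0,0,0,0,0,0.04],[0,0,0,0,0,0,0.04]]]'; python3 - <<'E'
from h import *
o=r.get_obs(); print(np.round(o["tcp_pos"],4),np.round(o["orientation"],4),o["contact_force"],o["moment"])
E
```

```text
clock: 5.87
tcp_pos: [0.5501, 0.0573, 0.2114]
orientation: [3.105, 0.016, 0.468]
contact_force: [-0.7, -1.0, -2.5]
grip_width: 0.0526
[0.5501 0.0573 0.2114] [3.105  0.0161 0.4684] [-0.72196309 -1.01162661 -2.50346591] [-0.03612574  0.43257065 -0.02369584]
clock: 6.53
tcp_pos: [0.5484, 0.0572, 0.2108]
orientation: [3.141, 0.018, 0.001]
contact_force: [-0.3, -0.5, -1.8]
grip_width: 0.0526
[0.5484 0.0572 0.2108] [3.1412e+00 1.7700e-02 9.0000e-04] [-0.2571977  -0.53407055 -1.76482366] [ 1.43626888e-02  5.08274110e-03 -6.33367354e-05]
```

```bash
python3 - <<'E'
from h import *
p,d=r.grab_frame("side"); cv2.imwrite("pics/s2.png",cv2.resize(p[150:330,220:420,::-1],None,fx=3,fy=3))
o=r.get_obs(); print(o["contact_force"],o["moment"])
E
```

```text
[-0.42973305 -0.06101478 -2.25216915] [ 0.05500983 -0.03366677 -0.01853216]
```

View pics/s2.png

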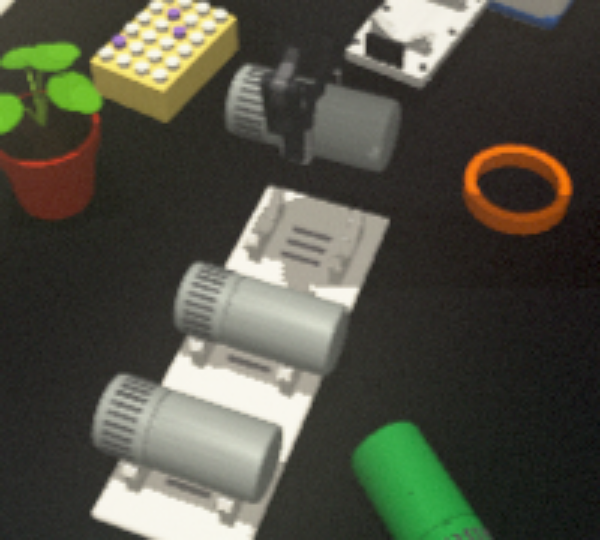

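The jar is lifted clear and level. It weighs about 0.235 kg, and jar plus ball would be at least 0.50 kg. Its moment is also symmetric (-0.41/+0.43) under ±0.3 rad tilt with no knock, so it is empty and goes back.

```bash
python3 -m handwheel '[[[0,0,-0.035,0,0,0,0.04],[0,0,-0.035,0,0,0,0.04],[0,0,-0.02,0,0,0,0.04],[0,0,-0.01,0,0,0,0.04],[0,0,-0.005,0,0,0,0.04],[0,0,-0.0035,0,0,0,0.04],[0,0,0,0,0,0,0.04],[0,0,0,0,0,0,0.04]]]'; python3 -m handwheel '[[[0,0,0,0,0,0,0.06],[0,0,0,0,0,0,0.07],[0,0,0,0,0,0,0.085],[0,0,0,0,0,0,0.085],[0,0,0.02,0,0,0,0.085],[0,0,0.04,0,0,0,0.085],[0,0,0.04,0,0,0,0.085],[0,0.02,0.01,0,0,0,0.085],[0,0.04,0,0,0,0,0.085],[0,0.04,0,0,0,0,0.085]]]'
```

```text
clock: 7.25
tcp_pos: [0.5497, 0.0557, 0.1038]
orientation: [3.14, 0.015, 0.002]
contact_force: [-2.0, -5.2, 1.4]
grip_width: 0.0522
clock: 8.08
tcp_pos: [0.5503, 0.1571, 0.2144]
orientation: [-3.141, -0.01, -0.006]
contact_force: [1.1, 0.9, 0.1]
grip_width: 0.085
```

```bash
python3 -m handwheel '[[[-0.002,0.0095,0,0,0,0,0.085],[0,0,-0.035,0,0,0,0.085],[0,0,-0.035,0,0,0,0.085],[0,0,0,0,0,0,0.085],[0,0,0,0,0,0,0.085]]]'; python3 - <<'E'
from h import *
p,d=r.grab_frame("side"); cv2.imwrite("pics/s3.png",cv2.resize(p[150:330,220:420,::-1],None,fx=3,fy=3))
o=r.get_obs(); print(np.round(o["tcp_pos"],4),np.round(o["orientation"],4),o["contact_force"],o["moment"])
E
```

```text
clock: 8.5
tcp_pos: [0.5459, 0.1664, 0.1412]
orientation: [3.14, 0.018, -0.006]
contact_force: [-0.2, -0.1, 0.1]
grip_width: 0.0851
[0.5473 0.1668 0.143 ] [ 3.1415e+00  1.7200e-02 -9.0000e-04] [0.55567577 0.00507444 1.12331021] [ 0.04637444 -0.02334641  0.01148537]
```

View pics/s3.png

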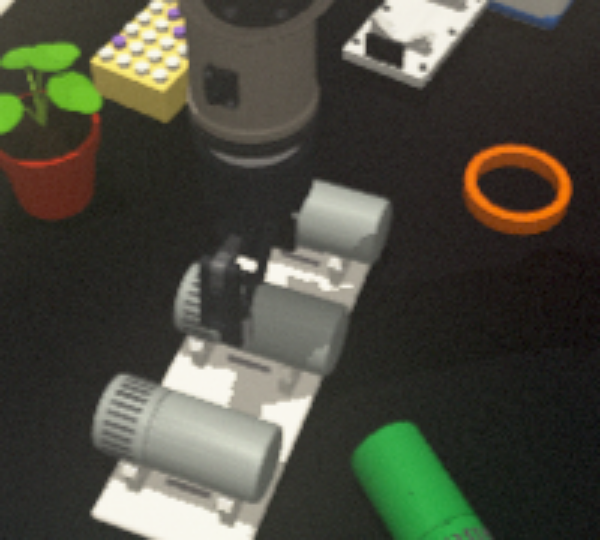

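The first jar is back in its place and the gripper is over the middle jar at about (230,290) in the crop.

```bash
python3 -m handwheel '[[[-0.001,0,-0.02,0,0,0,0.085],[0,-0.0005,-0.02,0,0,0,0.085],[0,0,0,0,0,0,0.085],[0,0,0,0,0,0,0.04],[0,0,0,0,0,0,0.04],[0,0,0,0,0,0,0.04],[0,0,0,0,0,0,0.04],[0,0,0,0,0,0,0.04]]]' 80
python3 -m handwheel '[[[0,0,0.01,0,0,0,0.04],[0,0,0.02,0,0,0,0.04],[0,0,0.03,0,0,0,0.04],[0,0,0.03,0,0,0,0.04],[0,0,0.02,0,0,0,0.04],[0,0,0,0,0,0,0.04],[0,0,0,0,0,0,0.04],[0,0,0,0,0,0,0.04]]]'; python3 - <<'E'
from h import *
o=r.get_obs(); print(np.round(o["tcp_pos"],4),np.round(o["orientation"],4),o["contact_force"],o["moment"])
E
python3 -m handwheel '[[[0,0,0,0,0.1,0,0.04],[0,0,0,0,0.1,0,0.04],[0,0,0,0,0.1,0,0.04],[0,0,0,0,0,0,0.04],[0,0,0,0,0,0,0.04],[0,0,0,0,0,0,0.04],[0,0,0,0,0,0,0.04],[0,0,0,0,0,0,0.04]]]'; python3 - <<'E'
from h import *
o=r.get_obs(); print(np.round(o["tcp_pos"],4),np.round(o["orientation"],4),o["contact_force"],o["moment"])
E
```

```text
clock: 9.22
tcp_pos: [0.5475, 0.1652, 0.105]
orientation: [3.141, 0.015, 0.004]
contact_force: [-1.7, -4.6, 10.4]
grip_width: 0.0524
clock: 9.88
tcp_pos: [0.545, 0.1656, 0.2111]
orientation: [3.141, 0.017, -0.004]
contact_force: [2.4, 0.2, -9.0]
grip_width: 0.0522
[0.545  0.1656 0.2111] [ 3.1405  0.0171 -0.0038] [ 2.38197845  0.18632401 -8.98198558] [0.01783556 1.12170436 0.09782218]
clock: 10.55
tcp_pos: [0.5454, 0.1664, 0.2125]
orientation: [-3.105, -0.018, 0.468]
contact_force: [2.6, 0.5, -8.7]
grip_width: 0.0519
[0.5454 0.1664 0.2125] [-3.1052 -0.0181  0.4679] [ 2.5913033   0.54106046 -8.68684311] [0.04014822 0.55712421 0.05854978]
```

```bash
python3 -m handwheel '[[[0,0,0,0,-0.1,0,0.04],[0,0,0,0,-0.1,0,0.04],[0,0,0,0,-0.1,0,0.04],[0,0,0,0,-0.1,0,0.04],[0,0,0,0,-0.1,0,0.04],[0,0,0,0,-0.1,0,0.04],[0,0,0,0,0,0,0.04],[0,0,0,0,0,0,0.04],[0,0,0,0,0,0,0.04],[0,0,0,0,0,0,0.04]]]'; python3 - <<'E'
from h import *
o=r.get_obs(); print(np.round(o["tcp_pos"],4),np.round(o["orientation"],4),o["contact_force"],o["moment"])
E
python3 -m handwheel '[[[0,0,0,0,0.1,0,0.04],[0,0,0,0,0.1,0,0.04],[0,0,0,0,0.1,0,0.04],[0,0,0,0,0,0,0.04],[0,0,0,0,0,0,0.04],[0,0,0,0,0,0,0.04],[0,0,0,0,0,0,0.04],[0,0,0,0,0,0,0.04]]]'; python3 - <<'E'
from h import *
o=r.get_obs(); print(np.round(o["tcp_pos"],4),np.round(o["orientation"],4),o["contact_force"],o["moment"])
E
```

```text
clock: 11.38
tcp_pos: [0.5471, 0.1662, 0.2128]
orientation: [3.105, 0.015, 0.468]
contact_force: [0.9, -0.9, -5.9]
grip_width: 0.0521
[0.5471 0.1662 0.2128] [3.1051 0.0153 0.4681] [ 0.85240015 -0.87626343 -5.9173745 ] [-0.16686554  0.03494749 -0.05986666]
clock: 12.05
tcp_pos: [0.5454, 0.1663, 0.2124]
orientation: [3.141, 0.018, 0.001]
contact_force: [-3.9, -0.7, -7.0]
grip_width: 0.0522
[0.5454 0.1663 0.2124] [3.1412e+00 1.8300e-02 1.0000e-03] [-3.87148263 -0.70460659 -6.95150613] [ 0.03385793 -0.57375505 -0.0351675 ]
```

The moment now differs between the two level readings (+1.12/-0.57), so something may be rolling. I'll take still readings and a picture.

```bash
python3 -m handwheel '[[[0,0,0,0,0,0,0.04],[0,0,0,0,0,0,0.04],[0,0,0,0,0,0,0.04],[0,0,0,0,0,0,0.04]]]';python3 - <<'E'
from h import *
for i in range(4):
    p,d=r.grab_frame("side")
    o=r.get_obs(); print(o["contact_force"],o["moment"])
cv2.imwrite("pics/s4.png",cv2.resize(p[120:330,220:420,::-1],None,fx=2.8,fy=2.8))
E
```

```text
clock: 12.38
tcp_pos: [0.546, 0.1663, 0.2125]
orientation: [3.142, 0.017, 0.0]
contact_force: [-4.3, 0.8, -5.2]
grip_width: 0.0523
[ 3.14178091 -0.84558424 -7.15870814] [-0.08197457  0.04972404  0.00677558]
[-0.88775439  0.3940992  -7.71241807] [ 0.10253704  0.71690972 -0.00298001]
[-1.91060453 -0.90141537 -5.98776276] [-0.13800508 -1.23759149 -0.05850253]
[ 3.91874161  0.41931215 -8.48823109] [0.14174167 1.40684452 0.09435809]
```

View pics/s4.png

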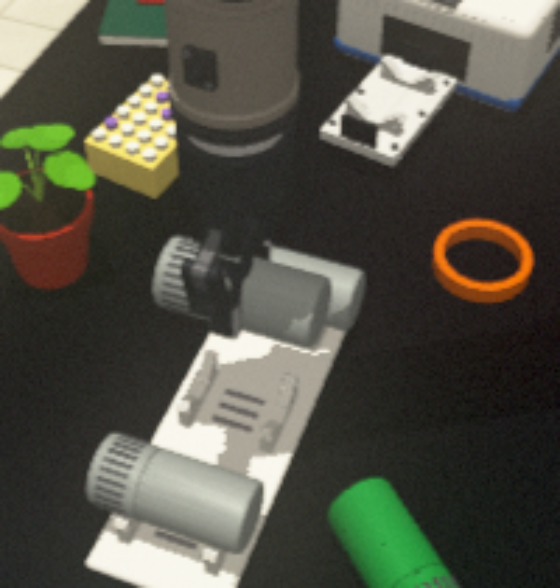

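```bash
cat > av.py <<'E'
from h import *
M=[];F=[]
for i in range(14):
    r.grab_frame("side"); o=r.get_obs(); F.append(o["contact_force"]);M.append(o["moment"])
F=np.array(F);M=np.array(M);print(o["clock"],"F",F.mean(0).round(2),F.std(0).round(2),"M",M.mean(0).round(3),M.std(0).round(3)); print(M[:,1].round(2),o["qvel"].round(3))
E
python3 av.py
python3 -m handwheel '[[[0,0,0,0,0.1,0,0.04],[0,0,0,0,0.1,0,0.04],[0,0,0,0,0.1,0,0.04],[0,0,0,0,0,0,0.04],[0,0,0,0,0,0,0.04],[0,0,0,0,0,0,0.04]]]'; python3 av.py
python3 -m handwheel '[[[0,0,0,0,-0.1,0,0.04],[0,0,0,0,-0.1,0,0.04],[0,0,0,0,-0.1,0,0.04],[0,0,0,0,-0.1,0,0.04],[0,0,0,0,-0.1,0,0.04],[0,0,0,0,-0.1,0,0.04],[0,0,0,0,0,0,0.04],[0,0,0,0,0,0,0.04],[0,0,0,0,0,0,0.04]]]'; python3 av.py
```

```text
13.2833 F [-0.11 -0.14 -6.87] [3.24 0.69 1.21] M [ 0.004 -0.092 -0.01 ] [0.1   0.938 0.05 ]
[-1.08  0.38  0.36 -1.08  1.38 -1.27  0.75  0.03 -0.85  1.29 -1.41  1.03
 -0.35 -0.47] [ 0.     0.     0.     0.     0.027 -0.029  0.022]
clock: 13.78
tcp_pos: [0.546, 0.1663, 0.2122]
orientation: [-3.105, -0.017, 0.466]
contact_force: [4.1, -0.3, -9.1]
grip_width: 0.0524
14.4833 F [-0.13 -0.13 -7.01] [2.83 0.55 2.09] M [ 0.011 -0.679  0.005] [0.095 1.011 0.028]
[-1.4  -0.55 -0.1  -1.79  0.75 -2.01  0.42 -1.16 -0.86  0.16 -2.01  0.8
 -1.92  0.15] [-0.001  0.005  0.007 -0.008 -0.065  0.094  0.017]
clock: 15.23
tcp_pos: [0.5464, 0.1663, 0.2125]
orientation: [3.105, 0.016, 0.465]
contact_force: [0.9, 0.6, -7.4]
grip_width: 0.0521
15.9333 F [-0.29  0.11 -7.11] [1.09 0.65 0.49] M [-0.006  0.645  0.006] [0.071 0.289 0.032]
[0.22 1.03 0.38 0.76 0.71 0.49 1.   0.27 1.05 0.23 0.89 0.52 0.6  0.87] [ 0.    -0.    -0.001 -0.002 -0.026  0.015 -0.01 ]
```

Mean weight is 7.0 N, or 0.71 kg. That is more than any empty jar (0.56 kg at most) and fits 0.45 + 0.26. The jar also keeps rattling, while the first gave no vibration, so this middle jar has the ball. I'll level it, turn it and carry it to the mill.

```bash
python3 -m handwheel '[[[0,0,0.01,0,0.1,0,0.04],[0,0,0.01,0,0.1,0,0.04],[0,0,0.01,0,0.1,0,0.04],[0,-0.02,0,0,0,0.115,0.04],[0,-0.03,0,0,0,0.115,0.04],[0,-0.03,0,0,0,0.115,0.04],[0,-0.03,0,0,0,0.115,0.04],[0,-0.03,0,0,0,0.115,0.04],[0,-0.03,0,0,0,0.115,0.04],[0,-0.03,0,0,0,0.115,0.04]]]'
python3 -m handwheel '[[[0,-0.03,0,0,0,0.115,0.04],[0,-0.03,0,0,0,0.115,0.04],[0,-0.03,0,0,0,0.115,0.04],[0,-0.03,0,0,0,0.115,0.04],[0,-0.02,0,0,0,0.115,0.04],[-0.004,-0.02,0,0,0,0,0.04],[0,-0.02,0,0,0,0,0.04],[0,-0.01,0,0,0,0,0.04],[0,0,0,0,0,0,0.04],[0,0,0,0,0,0,0.04]]]'
python3 - <<'E'
from h import *
o=r.get_obs(); print(np.round(o["tcp_pos"],4),np.round(o["orientation"],4),o["contact_force"],o["moment"],o["joints"].round(2))
R=Rn.from_rotvec(o["orientation"]).as_matrix(); print(R[:,1],R[:,2])
E
```

```text
clock: 16.77
tcp_pos: [0.5463, -0.0354, 0.2426]
orientation: [2.88, 1.254, 0.002]
contact_force: [1.9, 1.5, -6.4]
grip_width: 0.052
clock: 17.6
tcp_pos: [0.5422, -0.2242, 0.2423]
orientation: [-2.414, -2.011, -0.001]
contact_force: [0.2, 0.5, -5.7]
grip_width: 0.0522
[ 0.5422 -0.2242  0.2423] [-2.4135e+00 -2.0111e+00 -6.0000e-04] [ 0.19602574  0.47602307 -5.7404621 ] [ 1.22784836 -0.3067336   0.05836601] [ 0.63  0.44 -0.45  1.81  0.23  0.95 -0.09]
[ 9.83593509e-01 -1.80398889e-01  2.21419208e-04] [ 2.68116033e-04  2.34469268e-04 -9.99999937e-01]
```

```bash
python3 - <<'E'
from h import *
o=np.array([.542,-.222]); th=np.radians(-10.3); ex=np.array([np.cos(th),np.sin(th)]); ey=np.array([-ex[1],ex[0]])
for n in ("side","top"):
    p,d=r.grab_frame(n); W=cloud(n,d); cv2.imwrite(f"pics/{n}5.png",p[:,:,::-1])
    D=W[...,:2]-o; x=D@ex;y=D@ey;z=W[...,2]
    m=(abs(x)<.02)&(abs(y)<.09)&(z>.12)&(z<.23)
    t=m&(abs(y)>.02)
    for b in (-.05,-.04,.03,.04,.05):
        s=t&(abs(y-b)<.006); 
        if s.sum()>8: print(n,b,s.sum(),"topz",np.percentile(z[s],98).round(4))
    s=m&(abs(z-.188)<.03)
    if s.sum(): print(n,"y range",np.percentile(y[s],[.5,1,2,98,99,99.5]).round(4))
E
```

```text
side 0.03 41 topz 0.2134
side 0.04 43 topz 0.2139
side 0.05 80 topz 0.2133
side y range [-0.0502 -0.0369 -0.0299  0.0598  0.0601  0.0606]
top -0.05 19 topz 0.2137
top -0.04 12 topz 0.2109
top 0.03 88 topz 0.2173
top 0.04 94 topz 0.2178
top 0.05 90 topz 0.2182
top y range [-0.0559 -0.0541 -0.0512  0.0594  0.0596  0.0597]
```

View pics/side5.png

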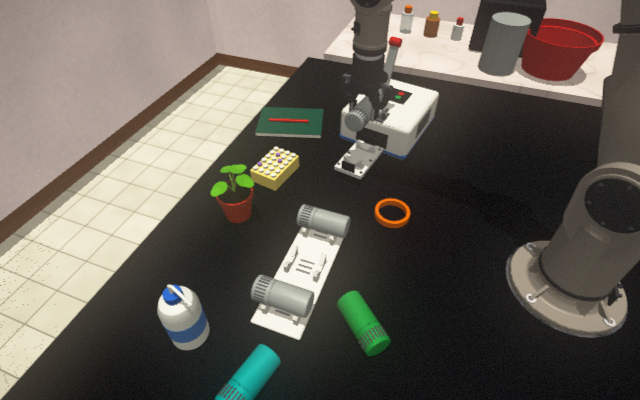

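View pics/top5.png

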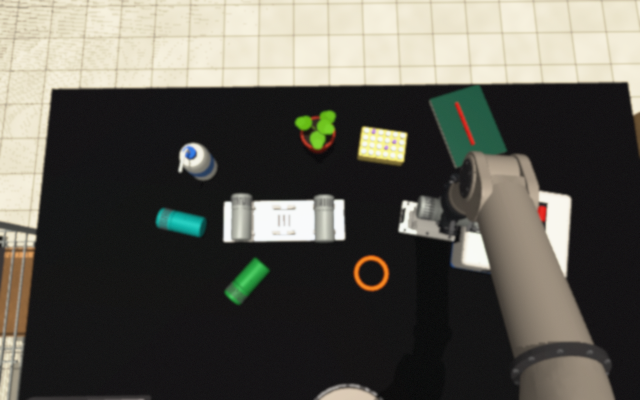

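```bash
python3 - <<'E'
from h import *
p,d=r.grab_frame("top"); W=cloud("top",d)
o=np.array([.542,-.222]); th=np.radians(-10.3); ex=np.array([np.cos(th),np.sin(th)]); ey=np.array([-ex[1],ex[0]])
D=W[...,:2]-o; x=D@ex;y=D@ey;z=W[...,2]
for c,rw in ((470,175),(490,170),(510,165),(525,180),(500,200),(515,230),(530,260),(545,300),(560,340),(541,213)):
    print(c,rw,np.round([x[rw,c],y[rw,c],z[rw,c]],3),W[rw,c].round(3))
E
```

```text
470 175 [-0.007  0.048  0.529] [ 0.544 -0.173  0.529]
490 170 [0.003 0.021 0.541] [ 0.549 -0.202  0.541]
510 165 [ 0.017 -0.011  0.537] [ 0.557 -0.236  0.537]
525 180 [-0.01  -0.027  0.559] [ 0.527 -0.246  0.559]
500 200 [-0.054  0.017  0.583] [ 0.492 -0.195  0.583]
515 230 [-0.102  0.008  0.622] [ 0.443 -0.196  0.622]
530 260 [-0.143 -0.001  0.653] [ 0.401 -0.198  0.653]
545 300 [-0.192 -0.007  0.686] [ 0.352 -0.195  0.686]
560 340 [-0.234 -0.011  0.717] [ 0.31  -0.191  0.717]
541 213 [-0.001 -0.164  0.328] [ 0.512 -0.383  0.328]
```

```bash
python3 -m handwheel '[[[0,0,-0.03,0,0,0,0.04],[0,0,-0.03,0,0,0,0.04],[0,0,-0.025,0,0,0,0.04],[0,0,-0.012,0,0,0,0.04],[0,0,-0.006,0,0,0,0.04],[0,0,-0.004,0,0,0,0.04],[0,0,0,0,0,0,0.04],[0,0,0,0,0,0,0.04]]]'
python3 -m handwheel '[[[0,0,-0.003,0,0,0,0.04],[0,0,-0.003,0,0,0,0.04],[0,0,0,0,0,0,0.04],[0,0,0,0,0,0,0.04]]]'
```

```text
clock: 18.42
tcp_pos: [0.5432, -0.2239, 0.1367]
orientation: [2.41, 2.012, 0.002]
contact_force: [-1.4, -2.6, -5.7]
grip_width: 0.0525
clock: 18.75
tcp_pos: [0.5425, -0.2241, 0.1304]
orientation: [2.411, 2.012, 0.0]
contact_force: [-2.7, 0.4, 2.4]
grip_width: 0.0522
```

```bash
python3 -m handwheel '[[[0,0,-0.001,0,0,0,0.05],[0,0,0,0,0,0,0.056],[0,0,0,0,0,0,0.064],[0,0,0,0,0,0,0.085],[0,0,0,0,0,0,0.085],[0,0,0.02,0,0,0,0.085],[0,0,0.035,0,0,0,0.085],[0,0,0.04,0,0,0,0.085],[0,0,0.03,0,0,0,0.085],[0,0,0,0,0,0,0.085]]]'
python3 - <<'E'
from h import *
o=np.array([.542,-.222]); th=np.radians(-10.3); ex=np.array([np.cos(th),np.sin(th)]); ey=np.array([-ex[1],ex[0]])
for n in ("side","top"):
    p,d=r.grab_frame(n); W=cloud(n,d); cv2.imwrite(f"pics/{n}6.png",p[:,:,::-1])
    D=W[...,:2]-o; x=D@ex;y=D@ey;z=W[...,2]
    for b in (-.05,-.04,-.03,-.02,0,.02,.03,.04,.05):
        s=(abs(x)<.03)&(abs(y-b)<.005)&(z>.085)&(z<.12)
        if s.sum()>8: print(n,b,s.sum(),"topz",np.percentile(z[s],97).round(4),"x at top",np.median(x[s&(z>np.percentile(z[s],85))]).round(4))
    s=(abs(x)<.03)&(abs(y)<.08)&(z>.08)&(z<.12); print(n,"y range",np.percentile(y[s],[.5,1,99,99.5]).round(4))
cv2.imwrite("pics/s6c.png",cv2.resize(cv2.imread("pics/side6.png")[20:190,300:450],None,fx=3.5,fy=3.5))
E
```

```text
clock: 19.58
tcp_pos: [0.5456, -0.2244, 0.2603]
orientation: [2.405, 2.006, 0.009]
contact_force: [0.7, 0.2, 0.3]
grip_width: 0.085
side -0.05 37 topz 0.1019 x at top -0.0028
side -0.04 32 topz 0.1014 x at top 0.0006
side -0.03 37 topz 0.1011 x at top 0.0023
side -0.02 38 topz 0.1014 x at top -0.0009
side 0 37 topz 0.1012 x at top 0.003
side 0.02 37 topz 0.1006 x at top 0.0031
side 0.03 39 topz 0.1019 x at top -0.0027
side 0.04 38 topz 0.1016 x at top 0.0035
side 0.05 52 topz 0.101 x at top 0.0
side y range [-0.0798 -0.0797  0.0593  0.0594]
top -0.02 59 topz 0.1063 x at top -0.0035
top 0 76 topz 0.1061 x at top -0.0014
top 0.02 70 topz 0.1055 x at top 0.0004
top 0.03 75 topz 0.1064 x at top 0.0032
top 0.04 76 topz 0.1058 x at top 0.0044
top 0.05 78 topz 0.1067 x at top 0.0004
top y range [-0.0795 -0.0793  0.0583  0.0585]
```

View pics/s6c.png

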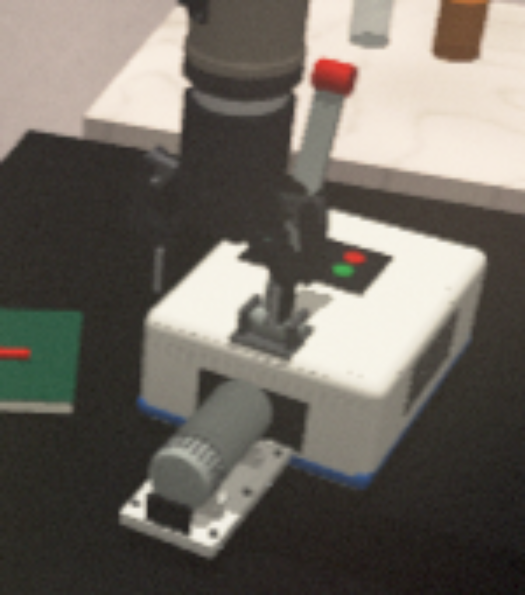

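The jar sits level in the cradle (top 0.102–0.105, ends centred) with the clamp still open at about 1.91. Next I'll work out the arc for the clamp grip.

```bash
python3 -m handwheel '[[[0,0,0.04,0,0,0,0.085],[0,0,0.04,0,0,0,0.085],[0,0,0.04,0,0,0,0.085],[0,0,0.04,0,0,0,0.085],[0,0,0.035,0,0,0,0.085],[0,0,0,0,0,0,0.085]]]' 30
python3 - <<'E'
from h import *
o=r.get_obs(); print(o["tcp_pos"].round(4),o["orientation"].round(3))
a=np.r_[1.913,np.arange(1.8,-.01,-.1)]
y=-.1+.19*np.cos(a); z=.135+.19*np.sin(a)+.054
P=np.c_[.542+.1788*y,-.222+.9839*y,z]
print(P[0]-o["tcp_pos"]); 
for i in range(1,len(a)): print(round(a[i],2),P[i].round(4),(P[i]-P[i-1]).round(4))
E
```

```text
clock: 20.18
tcp_pos: [0.5442, -0.224, 0.4548]
orientation: [2.406, 2.007, 0.008]
contact_force: [1.2, -0.3, 1.1]
grip_width: 0.0848
[ 0.5442 -0.224   0.4548] [2.406 2.007 0.008]
[-0.03144891 -0.15908958 -0.08684052]
1.8 [ 0.5164 -0.3629  0.374 ] [0.0037 0.0203 0.006 ]
1.7 [ 0.5197 -0.3445  0.3774] [0.0033 0.0184 0.0034]
1.6 [ 0.5231 -0.3258  0.3789] [0.0034 0.0186 0.0015]
1.5 [ 0.5265 -0.3072  0.3785] [ 0.0034  0.0187 -0.0004]
1.4 [ 0.5299 -0.2886  0.3762] [ 0.0034  0.0186 -0.0023]
1.3 [ 0.5332 -0.2704  0.3721] [ 0.0033  0.0182 -0.0042]
1.2 [ 0.5364 -0.2527  0.3661] [ 0.0032  0.0177 -0.006 ]
1.1 [ 0.5395 -0.2356  0.3583] [ 0.0031  0.0171 -0.0078]
1.0 [ 0.5425 -0.2194  0.3489] [ 0.0029  0.0162 -0.0094]
0.9 [ 0.5452 -0.2042  0.3378] [ 0.0028  0.0152 -0.011 ]
0.8 [ 0.5478 -0.1901  0.3253] [ 0.0026  0.014  -0.0125]
0.7 [ 0.5501 -0.1774  0.3114] [ 0.0023  0.0127 -0.0139]
0.6 [ 0.5522 -0.1661  0.2963] [ 0.0021  0.0113 -0.0151]
0.5 [ 0.5539 -0.1563  0.2801] [ 0.0018  0.0098 -0.0162]
0.4 [ 0.5554 -0.1482  0.263 ] [ 0.0015  0.0081 -0.0171]
0.3 [ 0.5566 -0.1418  0.2451] [ 0.0012  0.0064 -0.0178]
0.2 [ 0.5574 -0.1372  0.2267] [ 0.0008  0.0046 -0.0184]
0.1 [ 0.5579 -0.1344  0.208 ] [ 0.0005  0.0028 -0.0188]
-0.0 [ 0.5581 -0.1334  0.189 ] [ 0.0002  0.0009 -0.019 ]
```

```bash
python3 -m handwheel '[[[-0.008,-0.04,0,0,0,0,0.085],[-0.008,-0.04,0,0,0,0,0.085],[-0.008,-0.04,0,0,0,0,0.085],[-0.0075,-0.039,0,0,0,0,0.085],[0,0,-0.02,0,0,0,0.085],[0,0,0,0,0,0,0.085],[0,0,0,0,0,0,0.085]]]' 30
python3 - <<'E'
from h import *
p,d=r.grab_frame("side"); cv2.imwrite("pics/s7.png",cv2.resize(p[0:170,300:460,::-1],None,fx=3.5,fy=3.5))
o=r.get_obs(); print(o["tcp_pos"].round(4),o["orientation"].round(3))
R=Rn.from_rotvec(o["orientation"]).as_matrix(); print(R[:,1].round(4),R[:,2].round(4))
E
```

```text
clock: 20.77
tcp_pos: [0.5102, -0.3825, 0.4256]
orientation: [-2.408, -2.009, 0.001]
contact_force: [0.3, 0.8, 0.5]
grip_width: 0.0849
[ 0.5111 -0.3816  0.4271] [-2.408 -2.013 -0.   ]
[ 0.9841 -0.1774 -0.002 ] [-0.0017  0.0023 -1.    ]
```

View pics/s7.png

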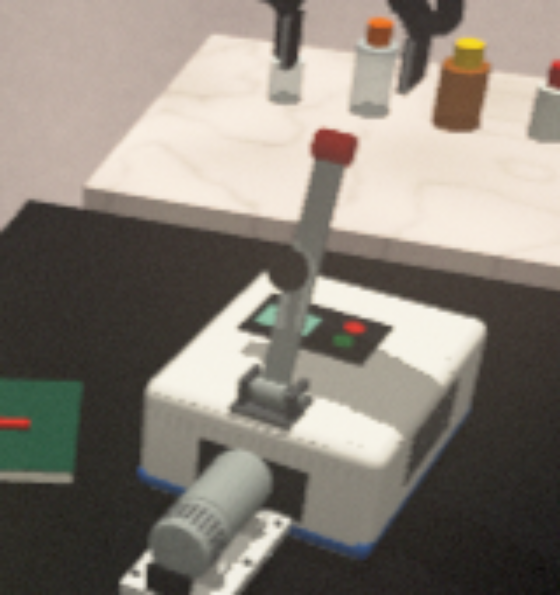

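The open fingers stand on either side above the red grip at (335,148) in the crop. I'll go down and pinch.

```bash
python3 -m handwheel '[[[0.0015,-0.001,-0.025,0,0,0,0.085],[0,0,-0.025,0,0,0,0.085],[0,0,-0.0085,0,0,0,0.085],[0,0,0,0,0,0,0.05],[0,0,0,0,0,0,0.025],[0,0,0,0,0,0,0.02],[0,0,0,0,0,0,0.02],[0,0,0,0,0,0,0.02],[0,0,0,0,0,0,0.02]]]' 35
```

```text
clock: 21.57
tcp_pos: [0.5129, -0.384, 0.3717]
orientation: [2.41, 2.011, 0.002]
contact_force: [1.0, -0.4, 5.0]
grip_width: 0.0291
```

```bash
python3 -m handwheel '[[[0.0037,0.0203,0.005,0,0,0,0.02],[0.0033,0.0184,0.0033,0,0,0,0.02],[0.0034,0.0186,0.0015,0,0,0,0.02],[0.0034,0.0187,-0.0004,0,0,0,0.02],[0.0034,0.0186,-0.0023,0,0,0,0.02],[0.0033,0.0182,-0.0042,0,0,0,0.02],[0,0,0,0,0,0,0.02]]]'; python3 - <<'E'
from h import *
p,d=r.grab_frame("side"); cv2.imwrite("pics/s8.png",cv2.resize(p[0:190,300:460,::-1],None,fx=3,fy=3))
o=r.get_obs(); print(o["tcp_pos"].round(4),o["orientation"].round(3),o["contact_force"])
E
```

```text
clock: 22.15
tcp_pos: [0.5341, -0.2679, 0.3736]
orientation: [2.406, 2.017, 0.003]
contact_force: [2.9, 2.6, 3.9]
grip_width: 0.0293
[ 0.5339 -0.269   0.3739] [2.408 2.016 0.004] [2.80129055 4.12608437 6.58237424]
```

View pics/s8.png

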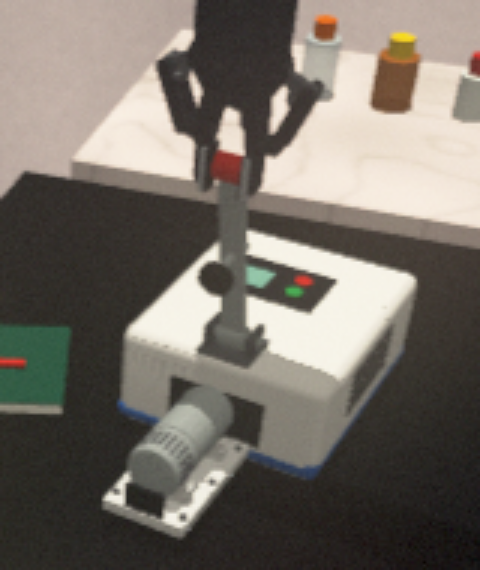

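The red grip is pinched at (228,165) and the arm is following, now just past upright. I'll continue along the arc.

```bash
python3 -m handwheel '[[[0.0032,0.0177,-0.006,0,0,0,0.02],[0.0031,0.0171,-0.0078,0,0,0,0.02],[0.0029,0.0162,-0.0094,0,0,0,0.02],[0.0028,0.0152,-0.011,0,0,0,0.02],[0.0026,0.014,-0.0125,0,0,0,0.02],[0.0023,0.0127,-0.0139,0,0,0,0.02],[0.0021,0.0113,-0.0151,0,0,0,0.02],[0.0018,0.0098,-0.0162,0,0,0,0.02],[0.0015,0.0081,-0.0171,0,0,0,0.02],[0,0,0,0,0,0,0.02]]]'
```

```text
clock: 23.03
tcp_pos: [0.5562, -0.1472, 0.2624]
orientation: [-2.409, -2.015, -0.005]
contact_force: [6.0, 5.0, 1.5]
grip_width: 0.0295
```

```bash
python3 -m handwheel '[[[0.0008,0.0055,-0.0178,0,0,0,0.02],[0.0004,0.0042,-0.0184,0,0,0,0.02],[0,0.0025,-0.0188,0,0,0,0.02],[0,0.0009,-0.014,0,0,0,0.02],[0,0,-0.006,0,0,0,0.02],[0,0,-0.004,0,0,0,0.02],[0,0,0,0,0,0,0.02],[0,0,0,0,0,0,0.02]]]'; python3 - <<'E'
from h import *
p,d=r.grab_frame("side"); cv2.imwrite("pics/s9.png",cv2.resize(p[0:190,300:460,::-1],None,fx=3,fy=3))
o=r.get_obs(); print(o["tcp_pos"].round(4),o["orientation"].round(3),o["contact_force"])
E
```

```text
clock: 23.7
tcp_pos: [0.5586, -0.134, 0.1854]
orientation: [2.41, 2.015, 0.009]
contact_force: [6.2, 8.3, -0.4]
grip_width: 0.0292
[ 0.5586 -0.134   0.1855] [2.41  2.015 0.009] [ 6.35852455  8.07943584 -1.93877161]
```

View pics/s9.png

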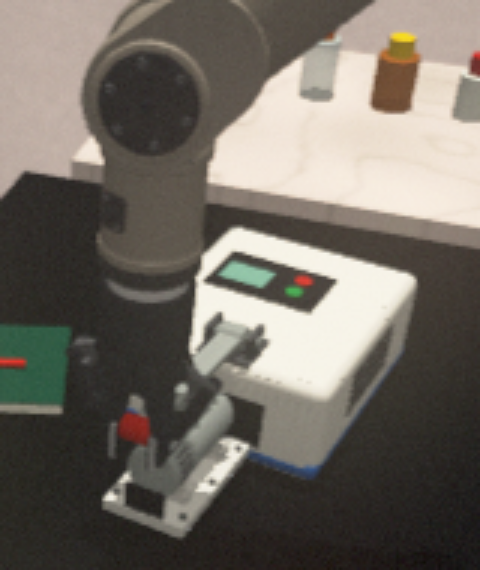

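```bash
python3 -m handwheel '[[[0,0,-0.004,0,0,0,0.02],[0,0,-0.004,0,0,0,0.02],[0,0,0,0,0,0,0.02],[0,0,0,0,0,0,0.02]]]'; python3 - <<'E'
from h import *
o0=np.array([.542,-.222]); th=np.radians(-10.3); ex=np.array([np.cos(th),np.sin(th)]); ey=np.array([-ex[1],ex[0]])
o=r.get_obs(); print(o["tcp_pos"].round(4),o["contact_force"])
for n in ("side","top"):
    p,d=r.grab_frame(n); W=cloud(n,d); z=W[...,2]; D=W[...,:2]-o0; x=D@ex;y=D@ey; P=p.astype(int)
    red=(P[...,0]>90)&(P[...,1]<60)&(P[...,2]<60)&(abs(x)<.05)&(abs(y-.09)<.05)
    print(n,red.sum(),[np.percentile(v[red],[3,50,97]).round(4) for v in (x,y,z)] if red.sum() else "")
    for b in (-.07,-.05,-.03,0.02,.04,.06):
        s=(abs(x)<.009)&(abs(y-b)<.006)&(z>.11)&(z<.2); print("  arm",b,s.sum(),np.median(z[s]).round(4) if s.sum() else "")
E
```

```text
clock: 24.08
tcp_pos: [0.5585, -0.1342, 0.1777]
orientation: [2.41, 2.014, 0.008]
contact_force: [6.2, 7.3, 0.1]
grip_width: 0.0295
[ 0.5585 -0.1342  0.1777] [6.23083555 7.25284256 0.05644444]
side 81 [array([-0.0153,  0.0008,  0.0128]), array([0.0842, 0.096 , 0.1018]), array([0.1327, 0.1429, 0.1515])]
  arm -0.07 14 0.1386
  arm -0.05 16 0.1392
  arm -0.03 18 0.1394
  arm 0.02 9 0.1395
  arm 0.04 1 0.1397
  arm 0.06 1 0.1386
top 0 
  arm -0.07 0 
  arm -0.05 0 
  arm -0.03 0 
  arm 0.02 0 
  arm 0.04 0 
  arm 0.06 0
```

```bash
python3 -m handwheel '[[[0,0,0,0,0,0,0.05],[0,0,0,0,0,0,0.085],[0,0,0,0,0,0,0.085],[0,0,0.02,0,0,0,0.085],[0,0,0.04,0,0,0,0.085],[0,0,0.04,0,0,0,0.085],[0,0,0.02,0,0,0,0.085],[0,0,0,0,0,0,0.085]]]'; cat > chk.py <<'E'
from h import *
import sys
o0=np.array([.542,-.222]); th=np.radians(-10.3); ex=np.array([np.cos(th),np.sin(th)]); ey=np.array([-ex[1],ex[0]])
o=r.get_obs(); print(o["clock"],o["tcp_pos"].round(4),o["contact_force"])
for n in ("side","top"):
    p,d=r.grab_frame(n); cv2.imwrite(f"pics/{n}_{sys.argv[1]}.png",p[:,:,::-1]); W=cloud(n,d); z=W[...,2]-(.0014 if n=="top" else -.0014); D=W[...,:2]-o0; x=D@ex;y=D@ey; P=p.astype(int)
    red=(P[...,0]>90)&(P[...,1]<60)&(P[...,2]<60)&(abs(x)<.05)&(abs(y-.09)<.05)
    print(n,red.sum(),[np.percentile(v[red],[3,50,97]).round(4) for v in (x,y,z)] if red.sum() else "")
    for b in (-.07,-.05,-.03,0.02,.04,.06):
        s=(abs(x)<.009)&(abs(y-b)<.006)&(z>.11)&(z<.2); print("  arm",b,s.sum(),np.median(z[s]).round(4) if s.sum() else "")
E
python3 chk.py a
```

```text
clock: 24.85
tcp_pos: [0.5582, -0.1369, 0.3021]
orientation: [2.408, 2.007, 0.007]
contact_force: [0.7, 0.9, 0.2]
grip_width: 0.0852
24.85 [ 0.5582 -0.1369  0.3021] [0.7049473  0.85518019 0.19690118]
side 102 [array([-0.0143, -0.0029,  0.0127]), array([0.0815, 0.0948, 0.1001]), array([0.132 , 0.1429, 0.1489])]
  arm -0.07 14 0.1399
  arm -0.05 14 0.1406
  arm -0.03 17 0.1404
  arm 0.02 19 0.1409
  arm 0.04 18 0.1413
  arm 0.06 20 0.1417
top 102 [array([-0.0309, -0.002 ,  0.0136]), array([0.0784, 0.0894, 0.1044]), array([0.1395, 0.1466, 0.3053])]
  arm -0.07 0 
  arm -0.05 0 
  arm -0.03 0 
  arm 0.02 21 0.1407
  arm 0.04 3 0.1424
  arm 0.06 1 0.141
```

The arm is nearly level (about 0.014 rad). I'll press it once more from above with closed fingers to be sure.

```bash
python3 -m handwheel '[[[0,0.003,0,0,0,0,0.0],[0,0,0,0,0,0,0.0],[0,0,0,0,0,0,0.0],[0,0,-0.03,0,0,0,0.0],[0,0,-0.03,0,0,0,0.0],[0,0,-0.015,0,0,0,0.0],[0,0,-0.004,0,0,0,0.0],[0,0,0,0,0,0,0.0]]]'
python3 -m handwheel '[[[0,0,-0.003,0,0,0,0.0],[0,0,0,0,0,0,0.0]]]'
python3 -m handwheel '[[[0,0,-0.003,0,0,0,0.0],[0,0,0,0,0,0,0.0]]]'
```

```text
clock: 25.62
tcp_pos: [0.5586, -0.1333, 0.219]
orientation: [2.409, 2.01, 0.005]
contact_force: [2.8, -0.4, 6.1]
grip_width: -0.0001
clock: 25.78
tcp_pos: [0.5589, -0.1333, 0.2185]
orientation: [2.408, 2.009, 0.005]
contact_force: [-3.8, -0.9, 25.1]
grip_width: -0.0003
clock: 25.95
tcp_pos: [0.559, -0.1332, 0.2179]
orientation: [2.407, 2.008, 0.004]
contact_force: [-12.6, 0.9, 45.2]
grip_width: -0.0004
```

Force jumps to 45 N with almost no travel, so the arm is at its stop. I'll retreat.

```bash
python3 -m handwheel '[[[0,0,0.01,0,0,0,0.0],[0,0,0.03,0,0,0,0.0],[0,0,0.04,0,0,0,0.0],[0,0,0.04,0,0,0,0.0],[-0.03,0,0.03,0,0,0,0.0],[-0.03,0,0,0,0,0,0.0],[-0.03,0,0,0,0,0,0.0],[-0.03,0,0,0,0,0,0.0],[0,0,0,0,0,0,0.0],[0,0,0,0,0,0,0.0]]]'
python3 chk.py b; python3 - <<'E'
from h import *
for n,off in (("top",.0014),("side",-.0014)):
    p,d=r.grab_frame(n); W=cloud(n,d)
    for c in (.056,.166,.276):
        s=(abs(W[...,0]-.55)<.09)&(abs(W[...,1]-c)<.035)&(W[...,2]>.062)&(W[...,2]<.1)
        q=W[s]
        if len(q)<50: print(n,c,"none");continue
        print(n,c,"x",np.percentile(q[:,0],[1,99]).round(4),"ridge y",[np.median(q[(abs(q[:,0]-b)<.012)&(q[:,2]>.073)][:,1]).round(4) for b in (.51,.59)],"z",[(np.percentile(q[abs(q[:,0]-b)<.012][:,2],95)-off).round(4) for b in (.51,.55,.59)])
E
```

```text
clock: 26.78
tcp_pos: [0.4354, -0.1332, 0.3609]
orientation: [2.413, 2.011, -0.002]
contact_force: [0.8, 1.0, -0.4]
grip_width: 0.0001
26.7833 [ 0.4354 -0.1332  0.3609] [ 0.82679126  1.0164477  -0.35361899]
side 103 [array([-0.014 , -0.0025,  0.014 ]), array([0.0802, 0.0949, 0.1003]), array([0.1296, 0.1415, 0.1473])]
  arm -0.07 19 0.14
  arm -0.05 14 0.1397
  arm -0.03 18 0.1395
  arm 0.02 22 0.1397
  arm 0.04 16 0.1402
  arm 0.06 21 0.1403
top 98 [array([-0.0137, -0.0014,  0.014 ]), array([0.0715, 0.0909, 0.0987]), array([0.058 , 0.1444, 0.1492])]
  arm -0.07 0 
  arm -0.05 0 
  arm -0.03 0 
  arm 0.02 27 0.1397
  arm 0.04 35 0.1394
  arm 0.06 33 0.1397
top 0.056 x [0.4893 0.607 ] ridge y [np.float64(0.0555), np.float64(0.0568)] z [np.float64(0.0793), np.float64(0.0778), np.float64(0.0791)]
top 0.166 none
top 0.276 x [0.4969 0.6133] ridge y [np.float64(0.2747), np.float64(0.2759)] z [np.float64(0.0787), np.float64(0.0791), np.float64(0.0788)]
side 0.056 x [0.4897 0.6069] ridge y [np.float64(0.0579), np.float64(0.0589)] z [np.float64(0.0781), np.float64(0.0776), np.float64(0.0786)]
side 0.166 none
side 0.276 x [0.496  0.6131] ridge y [np.float64(0.2776), np.float64(0.2771)] z [np.float64(0.0778), np.float64(0.0782), np.float64(0.0783)]
```

View pics/side_b.png

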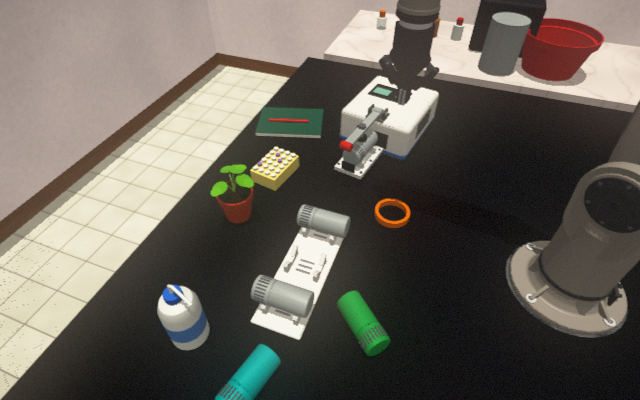

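The clamp arm is level, with the red grip at (346,146). Both other jars lie level in the rack at (323,221) and (282,296), and the bystanders are untouched. I'm handing in.

```bash
python3 - <<'E'
from bench import r
print(r.hand_in())
E
```

```text
the job is handed in; nothing more can be done
None
```

I put the middle jar in the mill cradle, clamped it and handed the job in at about 27 s. The hand-in gives no verdict.

**Finding the ball**
- **Jar nearest the mill:** empty. It weighed about 0.24 kg and showed no shift when rocked, so I set it back level in its place.
- **Middle jar:** holds the ball. It weighed about 0.71 kg, more than any empty jar can (0.56 kg), and the force readings kept swinging while it was held.
- **Third jar:** never lifted. I ruled it out only because the middle jar was too heavy to be empty.
- **Weak point:** the torque readings from rocking the middle jar were too noisy to settle it alone, so the choice rests mainly on weight.

**Last checks**
- **Cradle:** the jar was level and centred to about 1 mm when I set it down, with the clamp still open.
- **Clamp:** the arm measures level to well under 0.05 rad. A final push from above met a hard stop, with force rising to 45 N for under 1 mm of travel. That push was made with the fingertips.
- **Rack:** both other jars lie level and near the middle of their places.
- **Bystanders:** they looked unmoved in the pictures, and the arm was clear of everything at hand-in.

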